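# Show the trainee the missed mould cavity and the funnel to fill it with

### The arm

A 7-joint arm with a two-finger parallel gripper is mounted at the origin on the work surface. World frame = base frame: x ahead of the robot, y to its left, z up, the work surface at z = 0. Lengths are in mm, angles in rad, forces in N, time in s.
With the tool pointing down it reaches from about 400 to 900 mm from the base axis. Payload 5.6 kg.
Tool frame: the origin (TCP) lies midway between the tips of the shut fingers; the grasp point (between the pads) lies 19 mm behind it; z points along the fingers, y is the line along which they close (so a half turn about z gives the same grasp; the last joint's range is limited). The gripper opens to 92 mm and grips with 3 to 60 N. Pads are 20 mm wide; open, the fingers measure 128 mm over their backs; the gripper's body (75 mm by 189 mm) begins 69 mm behind the grasp point.
Start: joints at [-1.157, 0.468, -0.012, 1.603, 0.006, 1.071, -0.056], TCP at [286.741, 583.343, 214.592] pointing down, gripper open.
Joint ranges: [-2.53, 2.53], [-0.31, 2.02], [-1.57, 1.55], [0.28, 2.44], [-1.29, 4.43], [0.15, 1.84], [-2.92, 2.92]. Speed limits (rad/s): [2.57, 2.57, 3.14, 3.14, 3.14, 3.14, 3.14].

### API

Orientations are given as a rotation vector (axis times angle).
In Python, from cell import robot, grip, kin, viewer gives the robot as it stands. Calls block until the motion is done:
- robot.movep(position, orientation): joint-space move of the TCP to a pose.
- robot.servo_line(position, feed=150, rotation=None): straight line of the TCP; rotation=None keeps the orientation; feed is the mean speed in mm/s.
- robot.goto_joints(angles): joint-space move.
- grip(opening, newtons=None): opening from 0.0 (shut) to 1.0 (fully open); newtons is the grip in N (None keeps the last); returns when the fingers have stopped.
- robot.hold(seconds).
- kin.ik(position, orientation): joint angles nearest the present ones, or None.
- robot.observe(): the state.
- viewer.read_camera(name): name is "scene" or "top" or "wrist"; returns the picture (384x512x3 uint8, red, green, blue); there is no depth.
- viewer.camera_info(name): a dict with "camera_matrix" (3x3 intrinsics, pixels), "k1" (the pictures are not rectified: a ray, as slopes to the right and down, at radius r is drawn at 1 + k1 r^2 times it, then the intrinsics apply), "R" (3x3) and "t" (3): a world point X has camera coordinates R X + t. Camera axes: x right, y down, z forward; pixel columns grow to the right and rows downward; lengths in mm; the calibration is good to about 2 mm. A picture is of the moment at which its call begins: read the wrist's pose just before it. camera_info takes no time and is no camera call; for the wrist camera it gives the pose at the moment of the call.
A pose or a line that the arm cannot do raises robot.IKError and nothing moves.
- robot.job_done(): hands the job in; it is judged then, once.
Trained networks look in the newest picture that a camera, given by its name, has taken for a name from the list of things; names that differ only in an ending like _2 or _b are one class to them, and where a whole thing is asked for, a point or a joint stands for the part that bears it (a point fixed in the world has none). Each returns a list of dicts, best first, with "confidence" (0 to 1); they miss things now and then, are a little off and sometimes report something else, mostly with a low value. They report only what shows in the picture. A call takes as long as a camera call.
- viewer.silhouettes(name, camera): "mask" (384x512 bool, what is visible of it).
- viewer.pinpoint(name, camera): "at" ([x, y, z] in mm, in the coordinates of the camera as it stood for that picture, good to about 4 mm: a listed point, or the origin of a listed thing).
The state is a dict: "t": time; "joints": joint angles; "joint_velocities": joint speeds; "joint_torque": joint torques, N m; "tcp_pos": TCP position; "tcp_rot": TCP orientation; "contact_force": force on the tool from outside, world axes, zero at the start; "wrist_torque": the same for the moment, N m; "grip_width": opening from 0.0 (shut) to 1.0 (fully open); "grip_force": force on a finger pad.
Only numpy, scipy, OpenCV 4.12 (cv2) and the standard library are available. Lean on these libraries where they do the work, as an engineer would, in place of code of your own. Each camera call takes 0.05 s, during which the arm holds its last target. There are 200 camera calls.

### The job

A trainee has missed one cavity in the chocolate-filled praline mould; show them where and with what. With the fingertips a couple of centimetres above it, point at the empty cavity and stay there for two seconds, then point in the same way at the middle of the dosing funnel that stands in its wire stand, stay for two seconds and finish still pointing at it. Touch nothing at all: everything on the bench stays exactly as it is.

Things in the scene. Friction and masses are not known exactly. Their poses are not given: they have to be found in the camera images.
- missed_cavity (a point): Centre of the open mouth of the one empty cavity, level with the mould's top (24 mm above the bench): a square hollow 30 x 30 mm, 20 mm deep, bare clear plastic inside; the mould's other 20 cavities are filled almost flush with set brown chocolate. Any of the 21 can be the missed one. The spot midway between the fingertips is what points; neighbouring cavities are 36 mm away.
- mould: The filled praline mould, a clear, milky plastic slab 275 x 135 mm, 24 mm high, lying flat. Origin at the centre of its underside; x along its long side, y along its short side. 7 cavities along x by 3 along y, pitch 36 mm, the middle one at the origin. The all-empty mould is a spare.
- funnel_top (a point): Top of the small black button on the funnel's centre rod: the middle of the funnel's mouth and 208 mm above the bench. Point at the funnel here, from above.
- funnel: Hand dosing funnel: steel cone with a 120 mm round mouth, rim 185 mm above the bench, in a four-legged wire stand 146 mm across the feet; loose, about 0.6 kg. Origin on the bench under its axis, z up. A black handle with a steel lever above it sticks out along its -y to 157 mm from the axis; the lever's top, 80 mm from the axis, is 216 mm above the bench: the tallest thing near.
- bottle: White squeeze bottle with a pointed nozzle, 54 mm across, 190 mm tall, standing. Origin at the centre of its underside. Not to be touched.
- jug: Small steel jug with a handle, 68 mm across, 85 mm tall, standing. Origin at the centre of its underside. Not to be touched.
- knife: Palette knife lying flat, 265 mm long, 28 mm wide, 16 mm high, steel blade to its +x, wooden handle to its -x. Origin on the bench at the root of the blade. Not to be touched.
- empty_mould: A second mould of the same size, wholly empty, lying flat. Origin at the centre of its underside. Not to be touched.

How it is judged (in metres and radians):
On the way, in this order (a step that is already met when the one before it is completed fails the run):
1. the fingertips point at the empty cavity from just above and hold there (horizontal distance between the grasp point and missed_cavity below 0.015 m and z of the grasp point in the frame of missed_cavity between 0.01 and 0.07 m), for 1.5 s.
2. then they point at the middle of the dosing funnel from just above and hold there (horizontal distance between the grasp point and funnel_top below 0.035 m and z of the grasp point in the frame of funnel_top between 0.01 and 0.07 m), for 1.5 s.
At the end, for the whole second after the job is handed in: Fingers within 35 mm sideways of the middle of the funnel's mouth, fingertips at most about 50 mm above the button on its rod. The funnel is upright; it, the bottle, jug, knife and spare mould lie within 10 mm of their starts. The cavity was held within 15 mm for 1.5 s (all of step 2 and distance of each of funnel, bottle, jug, knife, empty_mould from where it was at the start of the episode below 0.01 m and angle between funnel's own z axis and vertical below 0.1 rad and linear speed of funnel below 0.02 m/s); the robot touches nothing.
It fails at once if the robot touches something on or around the bench (contact force between any of the fingers, the arm and anything else above 0.5 N).
It fails at once if the funnel or another thing is shifted, tipped, lifted or carried (angle between funnel's own z axis and vertical above 0.15 rad or distance of any of funnel, bottle, jug, knife, empty_mould from where it was at the start of the episode above 0.015 m).
It also fails if it takes over 43 s, if anything falls off the work surface, if the arm or the gripper's body presses on something with over 40 N, if the wrist force passes 120 N, or if a joint passes its speed limit or range.

## Working session

There is one attempt and no reset: what is moved stays moved. The work goes in short steps, each a Python script; the robot and the scene stay as the last script left them, time stands still between calls to the robot, and variables do not carry over. Pictures are saved under pics/ and viewed, at most 10 in all, crops included, and the job is handed in when it is done.

```bash
mkdir -p pics
cat > h.py <<'E'
from cell import robot, grip, kin, viewer
import numpy as np, cv2
def world(name, cam):
    ci=viewer.camera_info(cam); R=np.array(ci["R"]); t=np.array(ci["t"])
    return [(round(d["confidence"],2), (R.T@(np.array(d["at"])-t)).round(1)) for d in viewer.pinpoint(name,cam)]
def save(cam,fn):
    im=viewer.read_camera(cam); cv2.imwrite("pics/"+fn,im[:,:,::-1]); return im
def pix(X,cam,ci=None):
    ci=ci or viewer.camera_info(cam); c=np.array(ci["R"])@np.array(X,float)+ci["t"]; s=c[:2]/c[2]; s=s*(1+ci["k1"]*(s@s))
    K=np.array(ci["camera_matrix"]); return K[:2,:2]@s+K[:2,2]
def ray(px,z,cam,ci=None):
    ci=ci or viewer.camera_info(cam); K=np.array(ci["camera_matrix"],float); R=np.array(ci["R"])
    u=cv2.undistortPoints(np.array([[px]],float),K,np.array([ci["k1"],0,0,0.]))[0,0]
    # cv2 k1 model matches 1+k1 r^2
    d=R.T@np.array([u[0],u[1],1]); o=-R.T@np.array(ci["t"]); return o+d*(z-o[2])/d[2]
E
python3 - <<'E'
from h import *
s=robot.observe(); print(s["t"],s["tcp_pos"],s["tcp_rot"])
ims=[]
for cam in ("scene","top","wrist"):
    save(cam,cam+"0.png")
    for n in ("missed_cavity","mould","empty_mould","funnel_top","funnel","bottle","jug","knife"):
        try: print(cam,n,world(n,cam))
        except Exception as e: print(cam,n,e)
    print(viewer.camera_info(cam)["t"])
print(robot.observe()["t"])
E
```

```text
0.0 [286.50185592 582.79761058 213.64164408] [-7.11361165e-01 -3.05970903e+00  2.76086417e-03]
scene missed_cavity []
scene mould [(0.82, array([557.3, 166.5,   1.2]))]
scene empty_mould [(0.74, array([ 5.005e+02,  4.194e+02, -4.000e-01]))]
scene funnel_top [(0.81, array([ 423. , -289.2,  206.5])), (0.52, array([ 535.3, -287.3,    0.9])), (0.24, array([555.3, 164.3,  -2.3]))]
scene funnel [(0.61, array([ 420.8, -290.6,   -0. ]))]
scene bottle [(0.64, array([ 532.4, -288.9,   -1.4]))]
scene jug [(0.86, array([ 653. , -271.7,   -1.3]))]
scene knife [(0.96, array([ 526.7, -120.4,   -2.2]))]
[-403.19217141  -61.41397412 1540.35967229]
top missed_cavity [(0.59, array([627.2, 120.4,  26.7]))]
top mould [(0.89, array([559.6, 162.5,  -3. ])), (0.47, array([ 535.2, -294.2,    2.9]))]
top empty_mould [(0.64, array([496.7, 419.6,   1.4]))]
top funnel_top [(0.63, array([ 422.3, -286.4,  205.3]))]
top funnel [(0.82, array([ 426.8, -288.6,    2.1]))]
top bottle [(0.69, array([ 533.9, -291.7,    3.2]))]
top jug [(0.59, array([ 650. , -273.2,    2.3])), (0.22, array([624.2, 118.7,  24. ])), (0.16, array([ 420. , -287.8,  203.4]))]
top knife [(0.63, array([ 527.9, -117. ,    1. ]))]
[  77.71209707  568.2457242  1043.78130765]
wrist missed_cavity []
wrist mould []
wrist empty_mould [(0.58, array([5.016e+02, 4.176e+02, 5.000e-01]))]
wrist funnel_top []
wrist funnel []
wrist bottle []
wrist jug []
wrist knife []
[-650.48542696  -26.96313399  389.59963622]
1.35
```

View pics/top0.png

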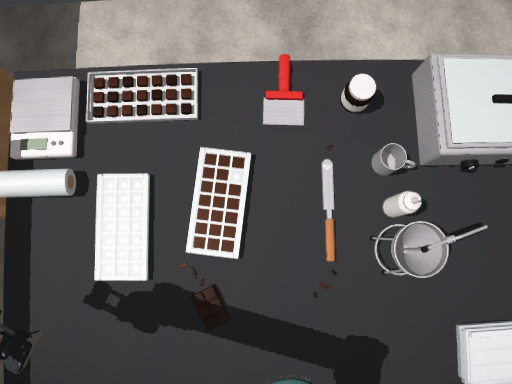

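View pics/scene0.png

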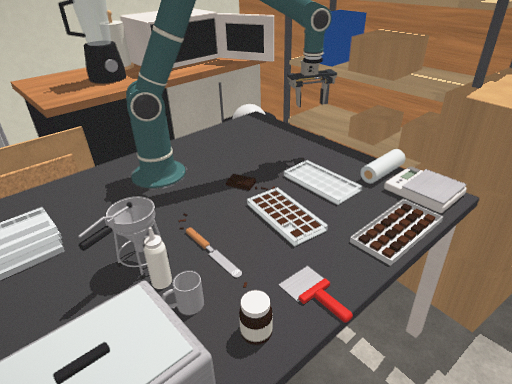

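The filled mould is at about pixel (220,203), with its pale empty cavity at about (238,177). That is 2 pitches along and 1 across, and it agrees with the network's fix of (627,120). The funnel is at about (424,249), its lever pointing right and slightly up. I'll shut the fingers, go above the cavity and look from there.

```bash
cat >> h.py <<'E'
def down(x,y):
    a=(np.arctan2(y,x)+np.pi/2)/2+np.pi
    return np.pi*np.array([np.cos(a),np.sin(a),0])
E
python3 - <<'E'
from h import *
grip(0.0)
p=robot.observe()["tcp_pos"]; robot.servo_line([p[0],p[1],300])
robot.movep([590,125,260],down(590,125))
s=robot.observe(); print(s["t"],s["tcp_pos"],s["joints"],s["grip_width"])
save("wrist","w1.png")
for n in ("missed_cavity","mould"): print(n,world(n,"wrist"))
print(pix([627,120,24],"wrist"))
save("top","t1.png"); print(world("missed_cavity","top"),world("funnel_top","top"))
E
```

```text
5.4 [589.71229834 126.92225438 259.91166296] [-0.60511647  0.3572604   0.43684871  1.69779156 -0.16563646  1.12315446
  0.09121915] 0.007237765162638495
missed_cavity [(0.66, array([626. , 119.4,  26.6]))]
mould [(0.6, array([555.4, 169.6,  -1.1]))]
[282.33253757 173.21241039]
[] [(0.94, array([ 423.2, -285.9,  205. ]))]
```

View pics/w1.png

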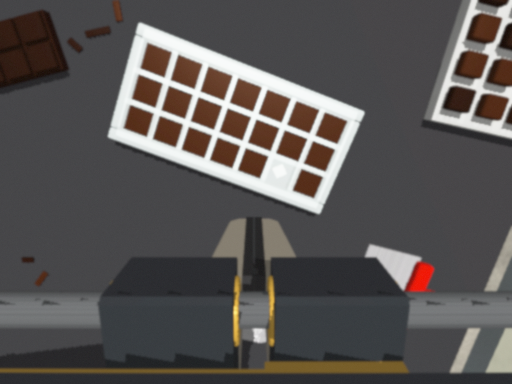

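The wrist view shows the single empty cavity at about (280,172). My estimate projects to (282,173), so I'll go ahead with (626.5,120).

Run:
```python
from h import *
r=down(590,125)
robot.servo_line([626.5,120,150]); robot.servo_line([626.5,120,46],feed=80)
robot.hold(2.3); s=robot.observe(); print(s["t"],s["tcp_pos"])
robot.servo_line([626.5,120,300])
F=[422.8,-287.5]
robot.movep([560,-60,330],down(560,-60))
robot.movep([480,-220,330],down(480,-220))
s=robot.observe(); print(s["t"],s["tcp_pos"],s["joints"])
save("wrist","w2.png"); print(world("funnel_top","wrist"),world("bottle","wrist"),pix([*F,208],"wrist"))
save("scene","s2.png"); print(world("funnel_top","scene"))
```

```text
10.375 [626.52115402 120.02090448  46.02264614]
13.7667 [ 481.37194971 -217.78076056  329.74837384] [-0.27925427  0.16806479  0.7380767   1.79398297 -0.12070249  1.22536939
  0.06713784]
[] [(0.75, array([ 538.5, -287.4,   -1.5]))] [227.75574478 274.23552317]
[(0.63, array([ 421.5, -290.3,  207.5]))]
```

View pics/w2.png

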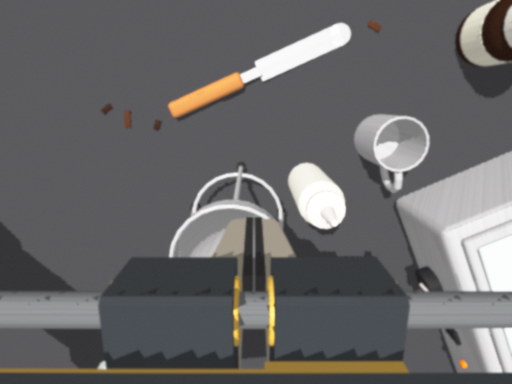

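View pics/s2.png

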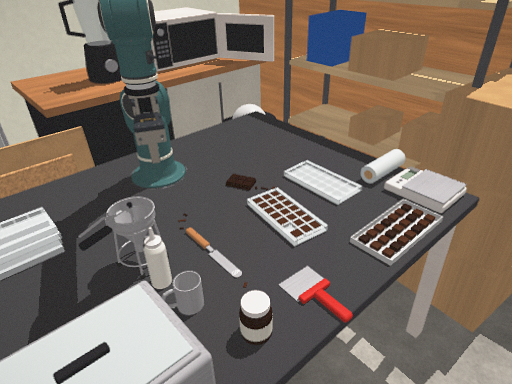

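The wrist view shows the funnel's mouth under the fingers at about (235,260), with the bottle off to the side at (317,195). The scene view shows nothing has moved, and its funnel fix agrees with the earlier ones. I'll go above the button now.

Run:
```python
from h import *
F=[422.5,-287.5]
robot.servo_line([*F,330]); robot.servo_line([*F,233],feed=70)
robot.hold(2.3); s=robot.observe(); print(s["t"],s["tcp_pos"],s["contact_force"])
save("top","t3.png"); print(world("bottle","top"),world("jug","top"))
print(robot.job_done())
```

```text
18.5917 [ 422.5172239  -287.50239317  233.00398761] [ 0.21980591 -0.03186239  0.09687622]
[(0.62, array([ 532.2, -293.3,    2. ]))] [(0.74, array([ 655.2, -276.7,    3.9])), (0.22, array([557.4, 164.6,  -1.4]))]
the job is handed in; nothing more can be done
None
```

I pointed at the empty cavity at (626, 120) mm, then at the middle of the funnel at (422, -287) mm, holding over 2 s at each. The job was handed in at about 19 s with the fingers still over the funnel; I saw no sign of contact, but no verdict came back.

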